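# Raise the bench magnifier on its ladder column and bring the clock movement under it

## Task

Raise the bench magnifier's head on its ladder column until its brass pawl has passed the first rung above the red clip, then lower it gently so that the pawl seats on that rung and the head hangs there, and let go of it. Then push the sliding stage that carries the clock movement fully home under the lens. Leave the clip, the tin, the jar and the roller where they are.

Things in the scene. Friction and masses are not known exactly. Their poses are not given: they have to be found in the camera images.
- stand: Fixed grey stand of a bench magnifier; place and yaw vary. Origin on the table under the lens axis; x runs away from the robot along the stand, y left, z up. Foot 14 mm high, from x=-220 to 170 mm, 130 mm wide at the column, 70 mm wide for x<0 with steel rails up to z=23 mm. Ladder column: two aluminium rails at x=125 mm, y=+-34 mm, up to z=315 mm.
- clip (a joint): Height in m above the table of the middle of the red clip, a red bar 8 mm high, 96 mm long, across the column's back. It marks the wanted height (0.138 to 0.202). The five steel rungs, 10 mm thick, lie along the stand's y at x=125 mm, middles at z=90, 130, 170, 210 and 250 mm. A clip within 6 mm of a rung's middle may count as above or below it.
- head (a joint): Height of the magnifier head on the column in m, up positive. 0 = hanging on the lowest rung (z=90 mm), where it starts; 0.04 the next, 0.08 the middle one (z=170 mm), 0.12 (z=210 mm), 0.16 the top one. About 0.5 kg (varies): raising takes 4 to 10 N, and it sinks by itself unless hung on a rung. The pawl lets it rise past rungs but not go down past them.
- pawl (a joint): Angle in rad of the brass gravity pawl on the head (hinge at stand x=95 mm, z=99 mm + head). 0 = level, nose to the column, on or ready for a rung; a passing rung swings it down to 1.25 at most, its heavy tail brings it back. Seats on a rung if the head is raised 20 to 50 mm above that rung's value, then lowered; less: it sinks to the rung below; more: it catches the rung above.
- lift_bar (a point): Centre of the yellow lift bar at the head's front: 14 mm thick, 56 mm long along the stand's y, at stand x=-65 mm, z=180 mm + head. A flat steel strip 16 mm wide runs level from it to x=0, then down to the lens. Open below and in front: closed fingers tilted 45 degrees fit under it from the robot's side to lift it; its 56 mm length can also be pinched from above.
- lens (a point): Centre of the lens barrel's underside, at stand x=y=0, z=60 mm + head. Black barrel 44 mm across, with a white ring 56 mm across on top, up to 75 mm above this point.
- stage (a joint): Position in m of the sliding stage along the stand's x: 0 = fully out towards the robot, 0.09 = fully home against its stop, movement under the lens. Starts at 0 to 0.033, stays where it is left; pushing takes 2 to 4 N.
- movement_top (a point): Top centre of the brass clock movement fixed on the stage, 40 mm square, top 107 mm above the table, at stand x=-90 mm + stage. Too tall to pass under the lens while the head hangs on either of the two lowest rungs.
- stage_knob (a point): Top centre of the black knob at the stage's end nearest the robot: 26 mm across, 22 mm high, top 65 mm above the table, on a thin stem; at stand x=-205 mm + stage, y=0. The stage's plate, top 27 mm above the table, reaches 15 mm further towards the robot than the knob's centre. Push the knob along the stand's x.
- tin: Bystander: loose round green tin, 76 mm across, 38 mm high; origin at its underside centre.
- jar: Bystander: loose glass jar with a red cap, 52 mm across, 60 mm high; origin at its underside centre.
- roller: Bystander: loose dark steel disc, 48 mm across, 28 mm high; origin at its underside centre.

How it is judged:
By the outcome, as a careful person would: the job done as asked, in the order asked, and still so for the second after the job is handed in, with the robot touching nothing.
It also fails if it takes over 48 s, if anything falls off the work surface, if the arm or the gripper's body presses on something with over 40 N, if the wrist force passes 120 N, or if a joint passes its speed limit or range.

## Robot

A 6-joint arm with a two-finger parallel gripper is mounted at the origin on the work surface. World frame = base frame: x ahead of the robot, y to its left, z up, the work surface at z = 0. Lengths are in mm, angles in rad, forces in N, time in s.
With the tool pointing down it reaches from about 325 to 850 mm from the base axis. Payload 4.4 kg.
Tool frame: the origin (TCP) lies at the very end of the fingers, on their centre line; the grasp point (between the pads) lies 19 mm behind it (tcp_to_grasp is the distance from the TCP to the grasp point, in mm); z points along the fingers, y is the line along which they close (so a half turn about z gives the same grasp; the last joint's range is limited). The gripper opens to 94 mm and grips with 3 to 60 N. Pads are 16 mm wide; open, the fingers measure 119 mm over their backs; the gripper's body (75 mm by 177 mm) begins 78 mm behind the grasp point.
Start: joints at [1.016, 0.207, 1.542, -0, 1.393, -0.15], TCP at [225.936, 528.753, 205.447] pointing down, gripper open.
Joint ranges: [-2.73, 2.73], [-0.86, 2.22], [0.23, 2.46], [-1.11, 4.25], [0.08, 2.63], [-2.82, 2.82]. Speed limits (rad/s): [2.79, 2.79, 3.14, 3.14, 3.14, 3.14].

## Interface

Orientations are given as a rotation vector (axis times angle).
In Python, from rig import * gives the robot as it stands.
- The arm moves only by the tool send_rows, never from a script. Its argument "deltas" is a list of rows, each a list of 3 entries, a list of its own where there are three numbers: the shift along the tool's x, y, z in mm, then the turn about the tool's z in degrees, then the opening, from 0 (shut) to 1 (fully open). In form: [[[tx, ty, tz], roll, gripper], ...]. A call has exactly 8 rows; each row shifts and turns the commanded pose from where the row before left it, along the tool's axes as they then stand; what a row does not reach is not made up. A row lasts 1/12 s, in which the tool goes at most 41.7 mm and 7.16 degrees, less where a joint would pass 70% of its speed; a pose out of reach is approached as far as the arm can. A call is refused whole if a number of a shift passes 41.7 or a number of a turn 7.16, either way. A call with a gripper value outside its range is refused whole. The fingers move at their own pace and stop on an object; the grip force is fixed at half the most. Time passes only in rows, so rows that do not move let the fingers close, or fill a call up. It gives the time, the measured TCP pose, the force, the opening and the grip force at its end, in the units of the state.
- state(): the state, without advancing time (a new reading comes with each control period).
- grab_frame(name): name is "side" or "top" or "wrist"; returns the picture (400x640x3 uint8, blue, green, red); there is no depth.
- camera_params(name): a dict with "K" (3x3 intrinsics, pixels), "rvec" (rotation vector, rad) and "tvec" (3), from world to camera coordinates, as OpenCV has them. Camera axes: x right, y down, z forward; pixel columns grow to the right and rows downward; lengths in mm; the calibration is good to about 2 mm. The wrist camera is an equidistant fisheye: a pixel r from the principal point sees the ray r / f radians off the axis. A picture is of the moment at which its call begins: read the wrist's pose just before it. camera_params takes no time and is no camera call; for the wrist camera it gives the pose at the moment of the call.
- close_job(): hands the job in; it is judged then, once.
The state is a dict: "time": time; "joint_positions": joint angles; "qvel": joint speeds; "effort": joint torques, N m; "eef_pos": TCP position; "eef_rot": TCP orientation; "contact_force": force on the tool from outside, world axes, zero at the start; "torque": the same for the moment, N m; "gripper_width": finger opening in mm; "finger_force": force on a finger pad.
Only numpy, scipy, OpenCV 4.12 (cv2) and the standard library are available. Lean on these libraries where they do the work, as an engineer would, in place of code of your own. Each camera call takes 0.05 s, during which the arm holds its last target. There are 200 camera calls.

## Working session

There is one attempt and no reset: what is moved stays moved. The work goes in short steps, Python scripts to look and compute and a tool call to move; the robot and the scene stay as the last step left them, time stands still between calls to the robot, and variables do not carry over. Pictures are saved under pics/ and viewed, at most 11 in all, crops included, and the job is handed in when it is done.

Besides the shell and the picture viewer there is one more tool, called by a JSON object that holds its "fn" and its "kwargs". send_rows: Moves the arm, as the interface text tells. Its arguments: {"type":"object","properties":{"deltas":{"type":"array","items":{"type":"array"}}},"required":["deltas"]}

```bash
mkdir -p pics; ls; python3 - <<'E'
from rig import *
import cv2,numpy as np
for n in("top","side"):
    im=grab_frame(n); cv2.imwrite(f"pics/{n}0.png",im)
    p=camera_params(n);print(n,p)
print(state())
E
```

```text
pics
top {'K': array([[378.10034447,   0.        , 320.94538064],
       [  0.        , 378.10034447, 196.99315129],
       [  0.        ,   0.        ,   1.        ]]), 'rvec': array([ 2.11354855, -2.08181127,  0.24715431]), 'tvec': array([ 17.78958838, 656.02891717, 795.95919724])}
side {'K': array([[395.7780145 ,   0.        , 324.57530881],
       [  0.        , 395.7780145 , 191.64587324],
       [  0.        ,   0.        ,   1.        ]]), 'rvec': array([ 0.70232453, -2.47053055,  1.31946465]), 'tvec': array([568.84627481, 271.69953107, 541.33212096])}
{'time': 0.1, 'joint_positions': array([ 1.01650052e+00,  2.07367887e-01,  1.54275270e+00, -1.38275127e-05,
        1.39347112e+00, -1.50568823e-01]), 'qvel': array([ 0.00119045, -0.00027873, -0.00232769,  0.00155909, -0.00024252,
       -0.00029304]), 'effort': array([ 1.20643734e-03, -3.71863568e+01, -2.82294327e+01,  7.00645661e-02,
        3.11416655e-02, -6.46940634e-05]), 'eef_pos': array([225.56844505, 528.15148507, 204.41580005]), 'eef_rot': array([-6.29734818e-01, -3.07713744e+00,  2.95384082e-03]), 'contact_force': array([-0.04669284,  0.10937779, -0.11579097]), 'torque': array([0.02430994, 0.01516825, 0.02645609]), 'finger_force': 0.0, 'gripper_width': 94.07836335358353}
```

View pics/top0.png

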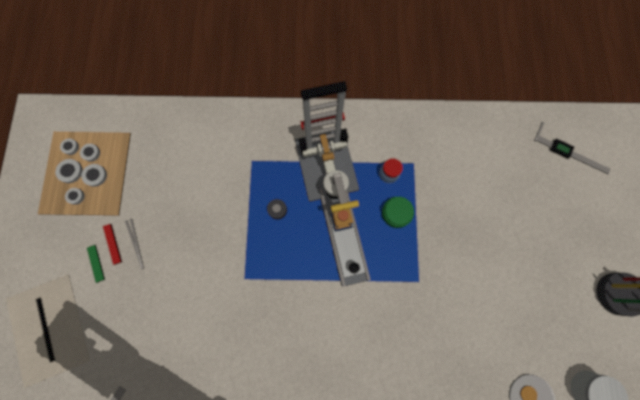

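View pics/side0.png

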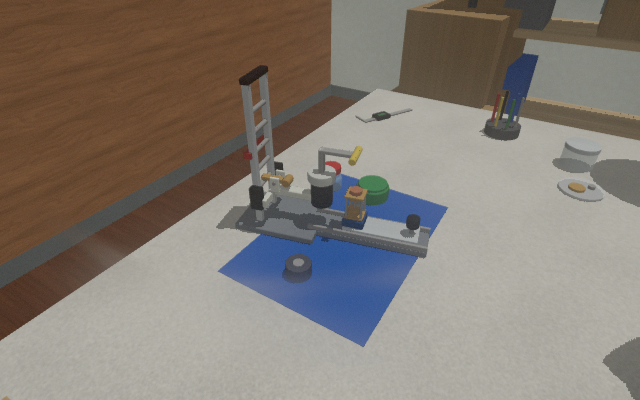

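```bash
cat > h.py <<'E'
from rig import *
import cv2,numpy as np
def cam(n):
    p=camera_params(n);R=cv2.Rodrigues(p["rvec"])[0];return p["K"],R,p["tvec"]
def ray(n,px):
    K,R,t=cam(n);d=R.T@np.linalg.inv(K)@np.array([px[0],px[1],1.]);return -R.T@t,d/np.linalg.norm(d)
def onz(n,px,z):
    c,d=ray(n,px);return c+d*(z-c[2])/d[2]
def proj(n,P):
    K,R,t=cam(n);q=K@(R@np.asarray(P,float)+t);return q[:2]/q[2]
def blobs(im,lo,hi,box,amin=8):
    x0,y0,x1,y1=box;h=cv2.cvtColor(im[y0:y1,x0:x1],cv2.COLOR_BGR2HSV)
    m=cv2.inRange(h,lo,hi)
    n,l,s,c=cv2.connectedComponentsWithStats(m)
    return [(c[i]+[x0,y0],s[i]+np.array([x0,y0,0,0,0])) for i in range(1,n) if s[i][4]>=amin]
E
python3 - <<'E'
from h import *
np.set_printoptions(precision=1,suppress=True)
t=cv2.imread("pics/top0.png");s=cv2.imread("pics/side0.png")
for nm,im,lo,hi,b in [("ring top",t,(0,0,165),(179,60,255),(322,168,352,196)),
 ("knob top",t,(0,0,0),(179,255,45),(340,255,366,280)),
 ("bar top",t,(20,120,120),(32,255,255),(325,195,365,215)),
 ("clip top",t,(170,110,60),(179,255,255),(290,100,355,140)),("clip top2",t,(0,150,60),(6,255,255),(290,100,355,140)),
 ("knob side",s,(0,0,0),(179,255,50),(400,208,425,232)),
 ("bar side",s,(20,120,100),(32,255,255),(340,140,370,170)),
 ("clip side",s,(170,110,60),(179,255,255),(235,130,285,180)),("clip side2",s,(0,150,60),(6,255,255),(235,130,285,180))]:
    for c,st in blobs(im,lo,hi,b): print(nm,c,st)
a=cv2.resize(t[75:295,270:420],None,fx=2.7,fy=2.7,interpolation=cv2.INTER_CUBIC)
b=cv2.resize(s[60:260,230:330],None,fx=2.97,fy=2.97,interpolation=cv2.INTER_CUBIC)
cv2.imwrite("pics/c.png",np.hstack([a[:594],b[:594]]))
E
```

```text
ring top [329.8 168.8] [328 168   5   3  13]
knob top [353.4 267. ] [349 263  10   9  65]
bar top [344. 206.] [332 201  26  11 151]
clip top2 [302.  124.4] [301 122   3   6   8]
bar side [355.7 154. ] [350 147  12  16  98]
clip side2 [247.2 155.1] [243 150   9   9  45]
```

View pics/c.png

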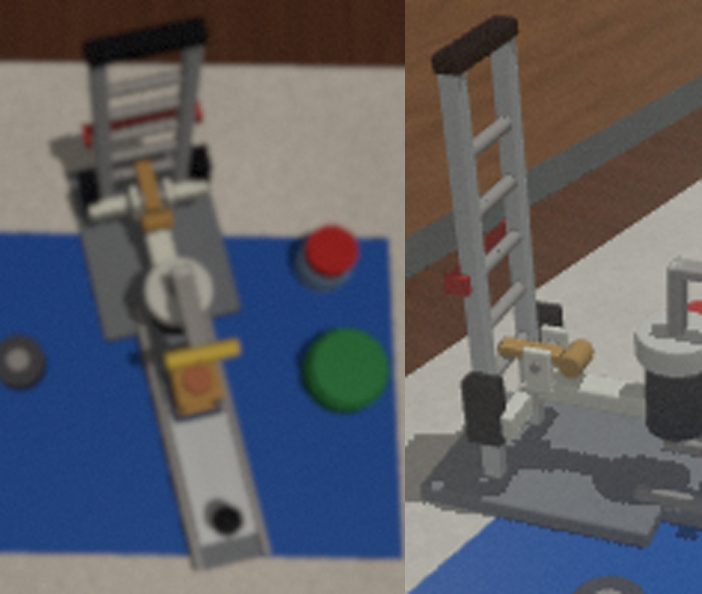

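```bash
cat >> h.py <<'E'
np.set_printoptions(precision=1,suppress=True)
E
python3 - <<'E'
from h import *
t=cv2.imread("pics/top0.png")
bar=onz("top",(344,206),184); knob=onz("top",(353.4,267),63)
# bar long axis
m=cv2.inRange(cv2.cvtColor(t,cv2.COLOR_BGR2HSV),(20,120,120),(32,255,255));m[:195]=0;m[215:]=0;m[:,:325]=0;m[:,365:]=0
r=np.argwhere(m)[:,::-1].astype(np.float32)
vx,vy,x,y=cv2.fitLine(r,cv2.DIST_L2,0,.01,.01).ravel()
a=onz("top",(344-10*vx,206-10*vy),180)-onz("top",(344+10*vx,206+10*vy),180)
# black top cap of the column, z=315
top=onz("top",(270+146/2.7,75+43/2.7),322)
print("bar",bar,"knob",knob,"coltop",top,"bar axis yaw",np.degrees(np.arctan2(a[1],a[0])))
for p,q in ((knob,bar),(bar,top),(knob,top)):
    d=(q-p)[:2];print(np.degrees(np.arctan2(d[1],d[0])),np.hypot(*d))
th=np.arctan2(*(top-knob)[1::-1])
ex=np.array([np.cos(th),np.sin(th),0]);ey=np.array([-ex[1],ex[0],0])
O=np.mean([bar[:2]+65*ex[:2],top[:2]-125*ex[:2]],0)
W=lambda x,y,z:np.array([*O,0])+x*ex+y*ey+[0,0,z]
print("O",O,"yaw",np.degrees(th),"stage",(knob[:2]-O)@ex[:2]+205,"ky",(knob[:2]-O)@ey[:2],(bar[:2]-O)@ey[:2])
tr=lambda p:((p-[230,60])*2.97+[405,0])
for z in (130,170,210,250): print(z,tr(proj("side",W(125,34,z))),tr(proj("side",W(125,-34,z))))
for z in (138,150,160,170,180,190,200): print(z,[ (proj("side",W(138,y,z)),) for y in(48,-48)],proj("top",W(138,48,z)))
b=onz("top",(344,206),180);print("bar chk side",proj("side",W(-65,0,180)))
for n,px,z in (("tin",(398,211),38),("jar",(392,168),60),("roller",(277,209),28)): print(n,onz("top",px,z))
E
```

```text
bar [612.3 -18.9 184. ] knob [498.4 -47.6  63. ] coltop [789.4  24.8 322. ] bar axis yaw 104.51754076372293
14.130341223340192 117.52757599734187
13.87738486077606 182.34025104114502
13.976526324953447 299.8671305591948
O [671.7  -4.3] yaw 13.976526324953447 stage 26.302858475461022 ky -0.15775568985512928 0.15775568985513383
130 [487.1 330.2] [529.7 282.6]
170 [481.4 276. ] [525.5 230.7]
210 [475.4 218.4] [521.2 175.9]
250 [468.9 157.2] [516.5 117.8]
138 [(array([247.9, 170.1]),), (array([268.7, 147.8]),)] [300.5 130.2]
150 [(array([247.2, 164.6]),), (array([268.3, 142.7]),)] [300.3 128. ]
160 [(array([246.6, 160. ]),), (array([267.9, 138.4]),)] [300.  126.1]
170 [(array([246.1, 155.3]),), (array([267.6, 133.9]),)] [299.8 124.2]
180 [(array([245.5, 150.5]),), (array([267.2, 129.5]),)] [299.5 122.2]
190 [(array([244.9, 145.7]),), (array([266.8, 125. ]),)] [299.3 120.2]
200 [(array([244.3, 140.8]),), (array([266.4, 120.4]),)] [299.  118.1]
bar chk side [358.6 155. ]
tin [ 633.3 -157.3   38. ]
jar [ 733.9 -141.7   60. ]
roller [635.8 133.8  28. ]
```

```bash
python3 - <<'E'
from h import *
s=grab_frame("side");t=grab_frame("top")
for _ in range(0):pass
a=cv2.resize(s[110:185,236:286],None,fx=8,fy=8,interpolation=cv2.INTER_CUBIC)
b=cv2.resize(t[95:170,296:346],None,fx=8,fy=8,interpolation=cv2.INTER_CUBIC)
cv2.imwrite("pics/d.png",np.hstack([a,b]))
E
```

```text
(no output)
```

View pics/d.png

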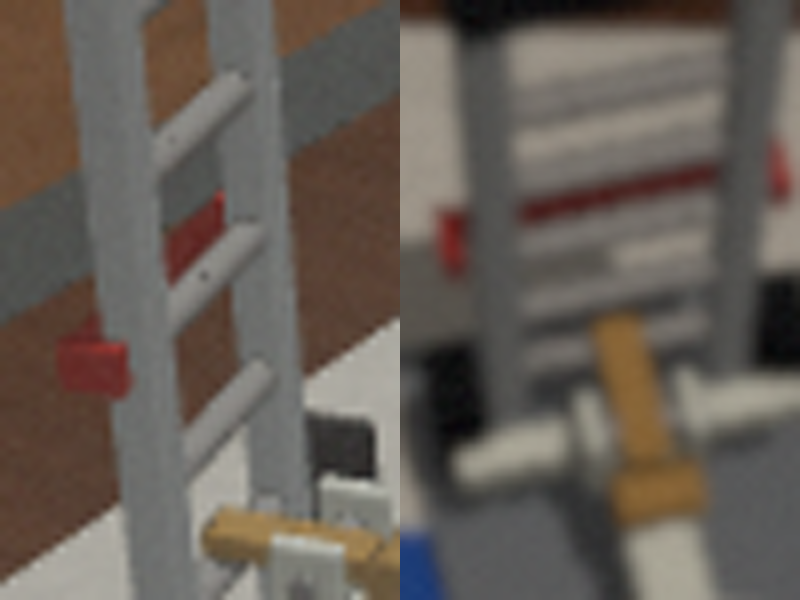

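```bash
cat >> h.py <<'E'
th=np.radians(14.0);ex=np.array([np.cos(th),np.sin(th),0]);ey=np.array([-ex[1],ex[0],0])
O=np.array([671.7,-4.3,0])
W=lambda x,y,z:O+x*ex+y*ey+[0,0,z]
E
python3 - <<'E'
from h import *
from scipy.optimize import least_squares
T=lambda u,v:np.array([296+u/8-.44,95+v/8-.44]);S=lambda u,v:np.array([236+u/8-.44,110+v/8-.44])
rt={250:T(620,90),210:T(620,153),170:T(620,222),130:T(620,290)}
rs={210:S(200,120),170:S(215,272),130:S(228,415)}
for z,p in rt.items(): print("top",z,p-proj("top",W(125,0,z)))
for z,p in rs.items(): print("side",z,p-proj("side",W(125,0,z)))
ct=np.mean([p-proj("top",W(125,0,z)) for z,p in rt.items()],0);cs=np.mean([p-proj("side",W(125,0,z)) for z,p in rs.items()],0)
f=lambda v:np.r_[proj("side",W(v[0],48,v[1]))+cs-S(95,368),proj("top",W(v[0],48,v[1]))+ct-T(453,240)]
r=least_squares(f,[135,170]);print(r.x,r.fun)
for x in (133,137,141):
    for z in(160,165,170,175): print(x,z,proj("side",W(x,48,z))+cs-S(95,368))
# wrist camera look at the whole
s=state();print(s["eef_pos"])
cv2.imwrite("pics/w.png",grab_frame("wrist"))
E
```

```text
top 250 [49.9 -2.1]
top 210 [50.1 -3.2]
top 170 [50.2 -2.7]
top 130 [50.4 -1.6]
side 210 [-1.1 -1.6]
side 170 [-1.  -1.5]
side 130 [-1.  -1.5]
[132.8 167.1] [ 0.3  0.  -1.7  0. ]
133 160 [0.6 3.3]
133 165 [0.3 1. ]
133 170 [ 0.  -1.4]
133 175 [-0.2 -3.7]
137 160 [-1.3  3. ]
137 165 [-1.6  0.7]
137 170 [-1.9 -1.7]
137 175 [-2.2 -4.1]
141 160 [-3.3  2.7]
141 165 [-3.5  0.4]
141 170 [-3.8 -2. ]
141 175 [-4.1 -4.4]
[225.7 528.3 204.7]
```

```bash
cat >> h.py <<'E'
def plan(target):
    s=state();R=cv2.Rodrigues(s["eef_rot"])[0]
    yaw=np.degrees(np.arctan2(R[1,1],R[0,1]))
    r=(104-yaw+90)%180-90  # world yaw change
    d=R.T@(np.asarray(target,float)-s["eef_pos"])
    print("t",s["time"],"eef",s["eef_pos"],"z",R[:,2],"x",R[:,0],"tool y yaw",yaw,"roll needed (tool z down)",-r)
    print("delta in tool",d,"F",s["contact_force"],"w",s["gripper_width"],s["finger_force"]);return R
E
python3 - <<'E'
from h import *
plan([614,-18.4,260])
E
```

```text
t 0.25 eef [225.7 528.4 204.9] z [-0. -0. -1.] x [-0.9  0.4  0. ] tool y yaw 66.86486698617125 roll needed (tool z down) -37.13513301382875
delta in tool [-571.9 -350.4  -54.8] F [-0.9  0.7 -0. ] w 93.75606260046081 0.0
```

{"fn": "send_rows", "kwargs": {"deltas": [[[-20, -12, -7], 0, 1], [[-24, -15, -7], 0, 1], [[-24, -15, -7], 0, 1], [[-24, -15, -7], 0, 1], [[-24, -15, -7], 0, 1], [[-24, -15, -7], 0, 1], [[-24, -15, -7], 0, 1], [[-24, -15, -6], 0, 1]]}}

```text
time: 0.92
eef_pos: [353.4, 346.1, 261.0]
eef_rot: [0.63, 3.077, 0.001]
contact_force: [0.9, 0.9, -0.1]
gripper_width: 94.0
finger_force: 0.0
```

{"fn": "send_rows", "kwargs": {"deltas": [[[-24, -15, 0], 0, 1], [[-24, -15, 0], 0, 1], [[-24, -15, 0], 0, 1], [[-24, -15, 0], 0, 1], [[-24, -15, 0], 0, 1], [[-24, -15, 0], 0, 1], [[-24, -15, 0], 0, 1], [[-24, -15, 0], 0, 1]]}}

```text
time: 1.58
eef_pos: [482.8, 160.3, 260.4]
eef_rot: [0.63, 3.078, 0.0]
contact_force: [-0.3, 0.6, -0.2]
gripper_width: 93.7
finger_force: 0.0
```

{"fn": "send_rows", "kwargs": {"deltas": [[[-24, -14, 0], 0, 1], [[-24, -14, 0], 0, 1], [[-24, -14, 0], 0, 1], [[-24, -14, 0], 0, 1], [[-24, -14, 0], 0, 1], [[-24, -14, 0], 0, 1], [[0, 0, 0], -7, 1], [[0, 0, 0], -7, 1]]}}

```text
time: 2.25
eef_pos: [582.3, 26.0, 259.8]
eef_rot: [-0.245, -3.131, 0.0]
contact_force: [0.2, -0.2, -0.1]
gripper_width: 93.9
finger_force: 0.0
```

{"fn": "send_rows", "kwargs": {"deltas": [[[0, 0, 0], -7, 1], [[0, 0, 0], -7, 1], [[0, 0, 0], -7, 1], [[0, 0, 0], -2, 1], [[0, 0, 0], 0, 1], [[0, 0, 0], 0, 1], [[0, 0, 0], 0, 1], [[0, 0, 0], 0, 1]]}}

```text
time: 2.92
eef_pos: [581.6, 27.7, 260.4]
eef_rot: [0.378, -3.119, -0.0]
contact_force: [0.6, -0.3, 0.4]
gripper_width: 94.2
finger_force: 0.0
```

```bash
python3 - <<'E'
from h import *
plan([614,-18.4,161])
cv2.imwrite("pics/w1.png",grab_frame("wrist"));p=camera_params("wrist");print(p)
E
```

```text
t 2.9167 eef [581.6  27.7 260.4] z [-0.  0. -1.] x [-1.  -0.2  0. ] tool y yaw 103.82888651917197 roll needed (tool z down) -0.17111348082802635
delta in tool [-20.4 -52.5  99.4] F [ 0.6 -0.3  0.4] w 94.18275217107917 0.0
{'K': array([[309.7,   0. , 323.6],
       [  0. , 309.7, 197.4],
       [  0. ,   0. ,   1. ]]), 'rvec': array([-1.8, -2.3, -0.3]), 'tvec': array([ 113.5, -592.9,  297.5])}
```

View pics/w1.png

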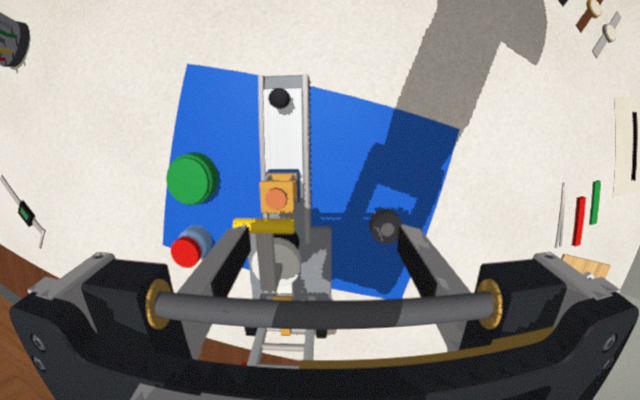

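The wrist view shows the yellow bar around (264,226), the knob at (279,98), and the stand aligned with the gripper. I'll shift over the bar and measure again.

{"fn": "send_rows", "kwargs": {"deltas": [[[-4, -10, 0], 0, 1], [[-8, -21, 0], 0, 1], [[-8, -21, 0], 0, 1], [[0, 0, 0], 0, 1], [[0, 0, 0], 0, 1], [[0, 0, 0], 0, 1], [[0, 0, 0], 0, 1], [[0, 0, 0], 0, 1]]}}

```text
time: 3.63
eef_pos: [613.2, -17.4, 260.6]
eef_rot: [0.38, -3.118, -0.0]
contact_force: [0.6, -0.0, 0.8]
gripper_width: 94.0
finger_force: 0.0
```

```bash
cat >> h.py <<'E'
def wonz(p,px,z):
    R=cv2.Rodrigues(p["rvec"])[0];K=p["K"];v=np.array([px[0]-K[0,2],px[1]-K[1,2]])/K[0,0];a=np.linalg.norm(v)
    d=R.T@np.r_[np.sin(a)*v/a,np.cos(a)];c=-R.T@p["tvec"];return c+d*(z-c[2])/d[2]
E
python3 - <<'E'
from h import *
p=camera_params("wrist");im=grab_frame("wrist");cv2.imwrite("pics/w2.png",im)
for c,st in blobs(im,(22,150,100),(32,255,255),(200,150,460,300),60): print(c,st,wonz(p,c,180),wonz(p,c,185),[wonz(p,q,185) for q in ((st[0],c[1]),(st[0]+st[2],c[1]))])
plan([614,-18.4,161])
E
```

```text
[320.3 204.2] [289 196  63  17 944] [614.6 -20.8 180. ] [613.2 -21.1 185. ] [array([619.7, -47.2, 185. ]), array([606.7,   5.3, 185. ])]
t 3.6833 eef [613.3 -17.3 260.6] z [ 0.  0. -1.] x [-1.  -0.2 -0. ] tool y yaw 103.91539261279169 roll needed (tool z down) -0.08460738720830818
delta in tool [-0.4 -1.2 99.6] F [ 0.5  0.  -0.5] w 93.66314898692748 0.0
```

View pics/w2.png

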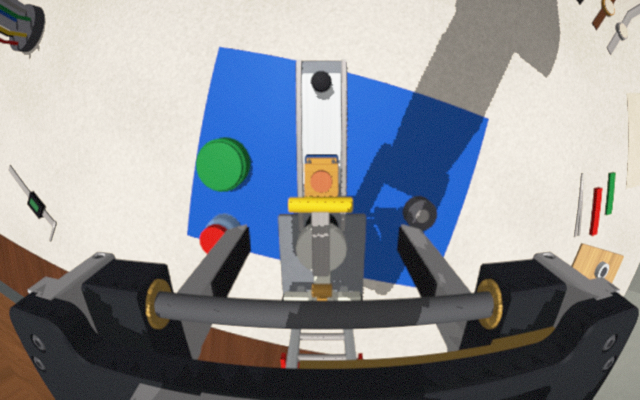

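{"fn": "send_rows", "kwargs": {"deltas": [[[0, -2, 6], 0, 1], [[0, -0.5, 14], 0, 1], [[0, 0, 18], 0, 1], [[0, 0, 18], 0, 1], [[0, 0, 18], 0, 1], [[0, 0, 14], 0, 1], [[0, 0, 8], 0, 1], [[0, 0, 3], 0, 1]]}}

```text
time: 4.35
eef_pos: [612.8, -20.1, 159.3]
eef_rot: [0.379, -3.115, -0.002]
contact_force: [1.0, -0.6, -0.6]
gripper_width: 93.9
finger_force: 0.0
```

{"fn": "send_rows", "kwargs": {"deltas": [[[0, 0, 0], 0, 1], [[0, 0, 0], 0, 0.7], [[0, 0, 0], 0, 0.5], [[0, 0, 0], 0, 0.4], [[0, 0, 0], 0, 0.4], [[0, 0, 0], 0, 0.4], [[0, 0, 0], 0, 0.4], [[0, 0, 0], 0, 0.4]]}}

```text
time: 5.02
eef_pos: [614.2, -20.3, 161.7]
eef_rot: [-0.379, 3.118, 0.0]
contact_force: [0.9, 0.1, 1.4]
gripper_width: 55.1
finger_force: 30.0
```

{"fn": "send_rows", "kwargs": {"deltas": [[[0, 0, -4], 0, 0.4], [[0, 0, -8], 0, 0.4], [[0, 0, -8], 0, 0.4], [[0, 0, -8], 0, 0.4], [[0, 0, -8], 0, 0.4], [[0, 0, -8], 0, 0.4], [[0, 0, -8], 0, 0.4], [[0, 0, -8], 0, 0.4]]}}

```text
time: 5.68
eef_pos: [614.2, -20.3, 222.4]
eef_rot: [-0.379, 3.118, 0.0]
contact_force: [4.5, 0.8, -6.0]
gripper_width: 55.5
finger_force: 30.0
```

{"fn": "send_rows", "kwargs": {"deltas": [[[0, 0, -8], 0, 0.4], [[0, 0, -8], 0, 0.4], [[0, 0, -8], 0, 0.4], [[0, 0, -8], 0, 0.4], [[0, 0, -8], 0, 0.4], [[0, 0, -8], 0, 0.4], [[0, 0, -5], 0, 0.4], [[0, 0, 0], 0, 0.4]]}}

```text
time: 6.35
eef_pos: [614.2, -20.3, 276.1]
eef_rot: [-0.379, 3.118, -0.0]
contact_force: [2.3, 1.9, -4.9]
gripper_width: 55.7
finger_force: 30.0
```

```bash
python3 - <<'E'
from h import *
s=grab_frame("side")
plan([614,-20,161])
cv2.imwrite("pics/s2.png",cv2.resize(s[60:260,220:440],None,fx=3,fy=3,interpolation=cv2.INTER_CUBIC))
E
```

```text
t 6.4 eef [614.3 -20.3 275.3] z [ 0.  0. -1.] x [-1.  -0.2 -0. ] tool y yaw 103.87067282186871 roll needed (tool z down) -0.12932717813129102
delta in tool [  0.3   0.3 114.3] F [ 4.1  2.2 -5.3] w 55.810502162641065 29.998970925807953
```

View pics/s2.png

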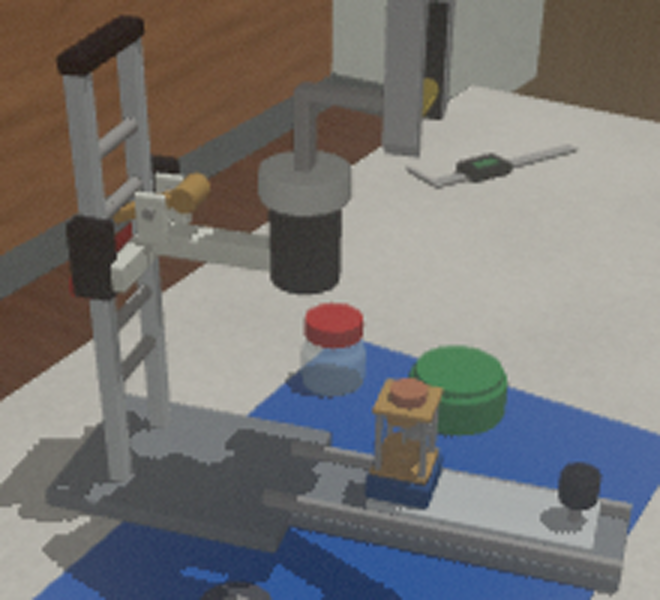

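The head is raised by about 113 mm, the pawl nose is at the column just below the 210 rung, and the movement and knob are undisturbed. Next I'll lower it gently.

{"fn": "send_rows", "kwargs": {"deltas": [[[0, 0, 3], 0, 0.4], [[0, 0, 4], 0, 0.4], [[0, 0, 4], 0, 0.4], [[0, 0, 4], 0, 0.4], [[0, 0, 4], 0, 0.4], [[0, 0, 4], 0, 0.4], [[0, 0, 3], 0, 0.4], [[0, 0, 2], 0, 0.4]]}}

```text
time: 7.07
eef_pos: [614.2, -20.3, 245.7]
eef_rot: [0.379, -3.119, -0.0]
contact_force: [3.9, 2.4, -4.2]
gripper_width: 55.4
finger_force: 30.0
```

{"fn": "send_rows", "kwargs": {"deltas": [[[0, 0, 1], 0, 0.4], [[0, 0, 1], 0, 0.4], [[0, 0, 1], 0, 0.4], [[0, 0, 1], 0, 0.4], [[0, 0, 1], 0, 0.4], [[0, 0, 1], 0, 0.4], [[0, 0, 0], 0, 0.4], [[0, 0, 0], 0, 0.4]]}}

```text
time: 7.73
eef_pos: [614.2, -20.3, 241.6]
eef_rot: [-0.379, 3.118, -0.0]
contact_force: [1.1, 2.9, 3.0]
gripper_width: 55.4
finger_force: 30.0
```

Seated: the height matches 80 mm and the weight has come off the gripper. I'll release and back away.

{"fn": "send_rows", "kwargs": {"deltas": [[[0, 0, 0], 0, 0.7], [[0, 0, 0], 0, 0.9], [[0, 0, 0], 0, 1], [[0, 0, 0], 0, 1], [[0, 0, 0], 0, 1], [[0, 0, 0], 0, 1], [[0, 0, -4], 0, 1], [[0, 0, -10], 0, 1]]}}

```text
time: 8.4
eef_pos: [613.0, -20.3, 253.1]
eef_rot: [0.379, -3.115, -0.002]
contact_force: [0.5, -0.1, -0.4]
gripper_width: 94.1
finger_force: 0.0
```

{"fn": "send_rows", "kwargs": {"deltas": [[[0, 0, -15], 0, 1], [[0, 0, -20], 0, 1], [[0, 0, -14], 0, 1], [[6, 0, 0], 0, 1], [[20, 0, 0], 0, 1], [[28, 0, 0], 0, 1], [[28, 0, 0], 0, 1], [[28, 0, 0], 0, 1]]}}

```text
time: 9.07
eef_pos: [505.6, -46.9, 302.8]
eef_rot: [0.38, -3.117, -0.0]
contact_force: [0.3, -0.4, 0.5]
gripper_width: 93.7
finger_force: 0.0
```

{"fn": "send_rows", "kwargs": {"deltas": [[[28, 0, 0], 0, 1], [[28, 0, 0], 0, 0.8], [[10, 0, 0], 0, 0.4], [[0, 0, 0], 0, 0], [[0, 0, 0], 0, 0], [[0, 0, 0], 0, 0], [[0, 0, 0], 0, 0], [[0, 0, 0], 0, 0]]}}

```text
time: 9.73
eef_pos: [444.1, -62.4, 303.2]
eef_rot: [0.38, -3.118, -0.001]
contact_force: [0.6, -0.5, -0.4]
gripper_width: 50.6
finger_force: 0.0
```

```bash
python3 - <<'E'
from h import *
p=camera_params("wrist");im=grab_frame("wrist")
h=cv2.cvtColor(im,cv2.COLOR_BGR2HSV)
cv2.imwrite("pics/w3.png",im)
s=grab_frame("side")
for c,st in blobs(s,(20,120,100),(32,255,255),(330,60,380,180)): print("bar side",c,proj("side",[614.3,-20.3,260]))
for c,st in blobs(im,(0,0,0),(179,255,40),(230,80,420,260),80): print(c,st,wonz(p,c,65))
t=grab_frame("top")
for c,st in blobs(t,(0,0,0),(179,255,45),(340,250,366,280)): print("knob top",c,onz("top",c,63))
k=W(-205+26,0,65);print(k);plan(k-ex*60)
E
```

```text
bar side [357.8 113.2] [358.1 112.9]
[323.5 209.2] [317 201  15  17 199] [496.1 -50.4  65. ]
[277.3 248.2] [269 229  14  31 212] [ 571.5 -102.3   65. ]
[369.6 247.9] [365 229  13  31 227] [538.1  30.4  65. ]
knob top [353.3 267.1] [498.2 -47.5  63. ]
knob top [360.9 277.4] [475.8 -64.3  63. ]
[498.  -47.6  65. ]
t 9.8833 eef [443.7 -62.4 303.1] z [-0.  0. -1.] x [-1.  -0.2  0. ] tool y yaw 103.8956135041427 roll needed (tool z down) -0.1043864958572982
delta in tool [  3.6   1.2 238.2] F [-0.1  0.2 -0.1] w 38.95196558170558 0.0
```

View pics/w3.png

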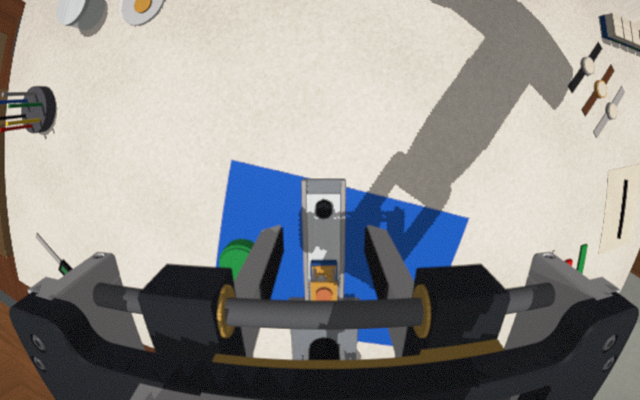

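The bar hangs at exactly +80 mm, and the knob is in line ahead of the tool. Descend behind it to z≈46.

{"fn": "send_rows", "kwargs": {"deltas": [[[0, 0, 15], 0, 0], [[0, 0, 35], 0, 0], [[0, 0, 38], 0, 0], [[0, 0, 38], 0, 0], [[0, 0, 38], 0, 0], [[0, 0, 38], 0, 0], [[0, 0, 35], 0, 0], [[0, 0, 20], 0, 0]]}}

```text
time: 10.55
eef_pos: [440.5, -61.5, 42.5]
eef_rot: [0.379, -3.113, -0.004]
contact_force: [-0.8, 0.2, 0.1]
gripper_width: 0.2
finger_force: 0.0
```

{"fn": "send_rows", "kwargs": {"deltas": [[[0, 0, 0], 0, 0], [[-5, 0, 0], 0, 0], [[-8, 0, 0], 0, 0], [[-8, 0, 0], 0, 0], [[-6, 0, 0], 0, 0], [[-4, 0, 0], 0, 0], [[-4, 0, 0], 0, 0], [[-4, 0, 0], 0, 0]]}}

```text
time: 11.22
eef_pos: [481.3, -53.4, 46.9]
eef_rot: [0.38, -3.118, 0.001]
contact_force: [-2.3, -1.8, 2.3]
gripper_width: 0.1
finger_force: 1.2
```

```bash
python3 - <<'E'
from h import *
plan([498,-48,46])
s=grab_frame("side")
cv2.imwrite("pics/s3.png",cv2.resize(s[60:260,220:460],None,fx=3,fy=3,interpolation=cv2.INTER_CUBIC))
E
```

```text
t 11.2167 eef [481.3 -53.4  46.9] z [-0. -0. -1.] x [-1.  -0.2  0. ] tool y yaw 103.89698721720733 roll needed (tool z down) -0.10301278279267478
delta in tool [-17.5   1.2   0.9] F [-2.3 -1.8  2.3] w 0.08854895873380327 1.211472563445568
```

View pics/s3.png

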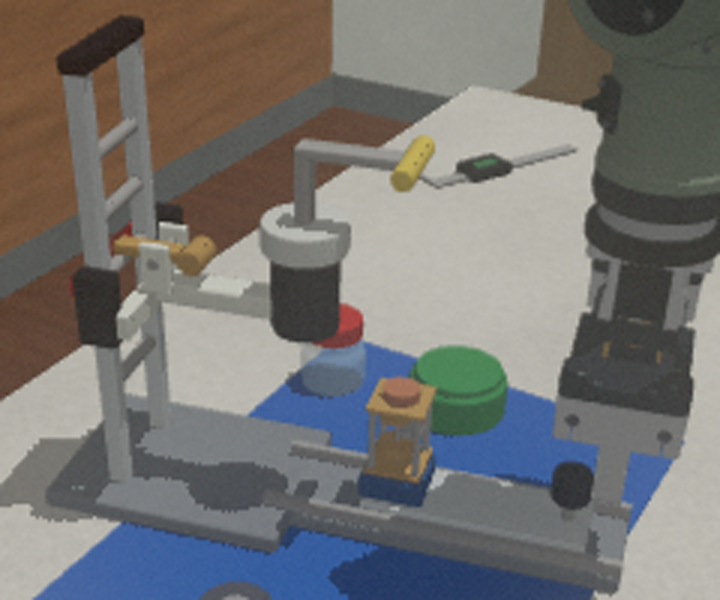

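The head hangs freely, and the fingers are against the knob (3 N). Push it home.

{"fn": "send_rows", "kwargs": {"deltas": [[[-5, 0, 0], 0, 0], [[-6, 0, 0], 0, 0], [[-6, 0, 0], 0, 0], [[-6, 0, 0], 0, 0], [[-6, 0, 0], 0, 0], [[-6, 0, 0], 0, 0], [[-6, 0, 0], 0, 0], [[-5, 0, 0], 0, 0]]}}

```text
time: 11.93
eef_pos: [526.4, -41.8, 46.3]
eef_rot: [0.379, -3.118, -0.001]
contact_force: [-2.4, 0.3, 1.9]
gripper_width: 0.6
finger_force: 1.2
```

{"fn": "send_rows", "kwargs": {"deltas": [[[-2, 0, 0], 0, 0], [[-2, 0, 0], 0, 0], [[-2, 0, 0], 0, 0], [[-2, 0, 0], 0, 0], [[-1, 0, 0], 0, 0], [[-1, 0, 0], 0, 0], [[0, 0, 0], 0, 0], [[0, 0, 0], 0, 0]]}}

```text
time: 12.6
eef_pos: [535.6, -39.8, 46.4]
eef_rot: [-0.379, 3.118, 0.0]
contact_force: [-1.5, 0.7, -0.1]
gripper_width: 0.5
finger_force: 0.6
```

```bash
python3 - <<'E'
from h import *
R=plan(W(-115,0,46));e=state()["eef_pos"]-O;print(e@ex,e@ey)
s=grab_frame("side")
cv2.imwrite("pics/s4.png",cv2.resize(s[60:260,220:460],None,fx=3,fy=3,interpolation=cv2.INTER_CUBIC))
E
```

```text
t 12.6 eef [535.6 -39.8  46.4] z [ 0.  0. -1.] x [-1.  -0.2 -0. ] tool y yaw 103.86262853787161 roll needed (tool z down) -0.13737146212838525
delta in tool [-25.7   1.6   0.4] F [-1.5  0.7 -0.1] w 0.47684105644326313 0.6300251511856914
-140.6731512300674 -1.499301744926352
```

View pics/s4.png

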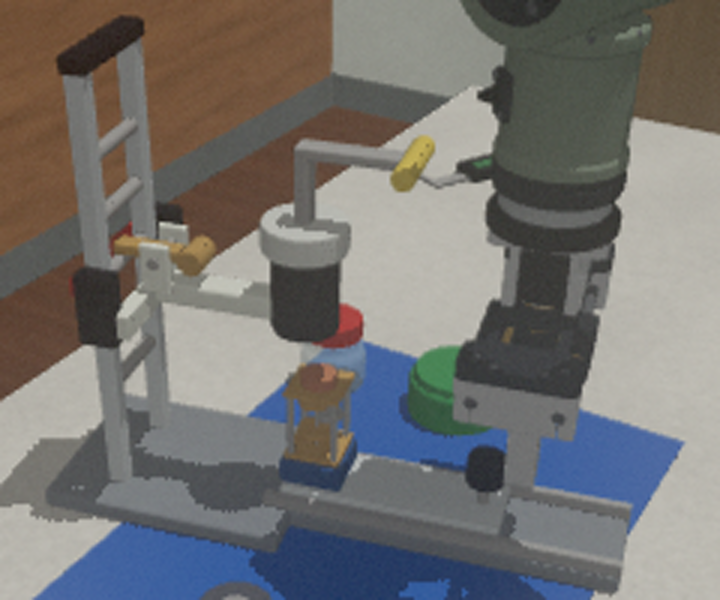

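The movement is nearly under the lens and the arm is clear of the bar. Continue until the stop.

{"fn": "send_rows", "kwargs": {"deltas": [[[-2, 0, 0], 0, 0], [[-1, 0, 0], 0, 0], [[-1, 0, 0], 0, 0], [[-1, 0, 0], 0, 0], [[-1, 0, 0], 0, 0], [[-1, 0, 0], 0, 0], [[0, 0, 0], 0, 0], [[0, 0, 0], 0, 0]]}}

```text
time: 13.32
eef_pos: [542.6, -38.1, 46.5]
eef_rot: [-0.379, 3.118, -0.0]
contact_force: [-1.3, 1.0, -0.1]
gripper_width: 0.2
finger_force: 0.6
```

{"fn": "send_rows", "kwargs": {"deltas": [[[-1, 0, 0], 0, 0], [[-1, 0, 0], 0, 0], [[-1, 0, 0], 0, 0], [[-1, 0, 0], 0, 0], [[0, 0, 0], 0, 0], [[0, 0, 0], 0, 0], [[0, 0, 0], 0, 0], [[0, 0, 0], 0, 0]]}}

```text
time: 13.98
eef_pos: [544.8, -37.5, 46.4]
eef_rot: [0.379, -3.115, 0.0]
contact_force: [-6.4, -1.5, 1.7]
gripper_width: 0.3
finger_force: 3.0
```

{"fn": "send_rows", "kwargs": {"deltas": [[[-1, 0, 0], 0, 0], [[-1, 0, 0], 0, 0], [[0, 0, 0], 0, 0], [[0, 0, 0], 0, 0], [[0, 0, 0], 0, 0], [[0, 0, 0], 0, 0], [[0, 0, 0], 0, 0], [[0, 0, 0], 0, 0]]}}

```text
time: 14.65
eef_pos: [544.8, -37.5, 46.3]
eef_rot: [0.379, -3.111, 0.001]
contact_force: [-10.3, -2.7, 6.7]
gripper_width: 0.5
finger_force: 5.4
```

The stage is at its stop: the tool no longer moves and the force has risen to 11 N. Back off.

{"fn": "send_rows", "kwargs": {"deltas": [[[3, 0, 0], 0, 0], [[5, 0, 0], 0, 0], [[12, 0, 0], 0, 0], [[20, 0, 0], 0, 0], [[20, 0, 0], 0, 0], [[20, 0, 0], 0, 0], [[15, 0, 0], 0, 0], [[5, 0, 0], 0, 0]]}}

```text
time: 15.32
eef_pos: [450.1, -61.0, 46.6]
eef_rot: [-0.378, 3.118, -0.001]
contact_force: [-0.2, 0.1, -0.7]
gripper_width: 0.3
finger_force: 0.0
```

{"fn": "send_rows", "kwargs": {"deltas": [[[0, 0, -10], 0, 0], [[0, 0, -25], 0, 0], [[0, 0, -30], 0, 0], [[0, 0, -20], 0, 0], [[0, 0, -5], 0, 0], [[0, 0, 0], 0, 0], [[0, 0, 0], 0, 0], [[0, 0, 0], 0, 0]]}}

```text
time: 15.98
eef_pos: [450.2, -60.2, 135.1]
eef_rot: [0.379, -3.116, -0.002]
contact_force: [-0.8, -0.2, -0.3]
gripper_width: 0.5
finger_force: 0.0
```

```bash
python3 - <<'E'
from h import *
s=grab_frame("side");t=grab_frame("top")
for c,st in blobs(s,(20,120,100),(32,255,255),(330,60,380,180)): print("bar side",c)
for c,st in blobs(t,(0,0,0),(179,255,45),(335,200,366,280)): print("knob top",st,(onz("top",c,63)-O)@ex)
cv2.imwrite("pics/s5.png",cv2.resize(s[60:260,220:460],None,fx=3,fy=3,interpolation=cv2.INTER_CUBIC))
E
```

```text
bar side [357.6 113.3]
knob top [342 234  10   9  73] -111.56898824698962
knob top [344 249  15  31 127] -174.26339669339285
```

View pics/s5.png

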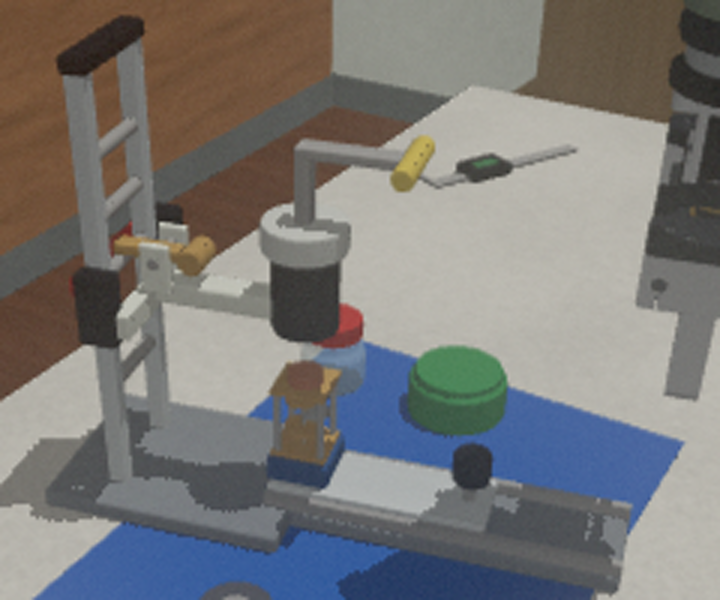

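The movement sits under the lens, the knob is at stand x≈-112 mm (home is about -115), the head is still hanging at the same height, and the tin and jar are unmoved.

```bash
python3 -c "
from rig import *
print(close_job())"
```

```text
the job is handed in; nothing more can be done
None
```

I raised the head, hung it on the middle rung (z=170 mm), the first above the clip as I measured it (about 167 mm), let go, then pushed the stage against its stop, touching no bystanders; I handed the job in at about 16 s, but no verdict came back.

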